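Hold the algae pad holder ready above its empty cradle

TASK

One of the two docking cradles on the aquarium shelf already has a pad holder in it; the other is empty. Take the algae pad holder that stands on the matting by its handle, carry it over the clear breeder box without touching the box, and stop with it hovering level about 15 mm above the rim of the empty cradle, centred on it and with its long side along the cradle's, so that I can check the fit before it is docked. Finish still holding it there, still and touching neither cradle, and leave everything else where it stands.

Things in the scene. Friction and masses are not known exactly. Their poses are not given: they have to be found in the camera images.
- holder_mid (a point): The algae pad holder to be carried, standing on the matting to the left: blue plastic, 70 mm tall. From below: a dark rubber pad (86 x 46 mm, 10 mm thick), a base plate 90 (x) x 50 (y) x 14 mm, and a block handle 50 (x) x 20 (y) mm that rises 46 mm from the plate's top (24 mm up) to the top (70 mm up), centred on the plate. This point is its centre, half-way up, 35 mm above its underside; z is up. A half turn about z makes no difference. About 0.12 kg.
- spare_mid (a point): A second pad holder, same make and sizes, already docked in one of the two cradles (which one changes), standing on that cradle's floor, so it rises 53 mm above the rim. This point is its centre, 35 mm above its underside.
- cradle_a: One of two identical dark grey plastic docking cradles fixed to the matting on the right: an open-topped rectangular tray, outside 118 (x) x 78 (y) x 22 mm high, walls and floor 5 mm thick. Origin at the centre of its underside on the matting; its rim is 22 mm above; x is its long side. A half turn makes no difference. One of the two cradles holds the second pad holder, the other is empty: compare their positions.
- cradle_b: The other of the two identical docking cradles; same shape, sizes and axes.
- breeder: Clear acrylic breeder box with a white rim, open at the top and with one cross partition inside, fixed to the matting in the middle between the pad holder and the cradles: outside 280 (x) x 130 (y) x 110 mm high. Origin at the centre of its underside. To be carried over, not touched.
- weight_mid (a point): White ceramic plant weight, a waisted round piece 48 mm across and 40 mm high, near the cradles. This point is its centre, 20 mm up. Bystander.
- clip_mid (a point): Chrome-plated steel siphon clip, a U 46 x 14 x 45 mm with a screw. This point is 20 mm above its underside. Bystander.
- jar_mid (a point): Small food jar, 52 mm across and 65 mm high. This point is its centre. Bystander.
- doser_mid (a point): Grey dosing bottle, 44 mm across and 100 mm high. This point is its centre. Bystander.
Mind the look-alikes: they are no part of the job. What is shaped like the part that bears holder_mid but orange or pink is not meant.

How it is judged:
By the outcome, as a careful person would: the job done as asked, in the order asked, and still so for the second after the job is handed in, while the arm keeps its last pose, push and grip.
It also fails if it takes over 48 s, if anything falls off the work surface, if the arm or the gripper's body presses on something with over 40 N, if the wrist force passes 120 N, or if a joint passes its speed limit or range.

ROBOT

A 6-joint arm with a two-finger parallel gripper is mounted at the origin on the work surface. World frame = base frame: x ahead of the robot, y to its left, z up, the work surface at z = 0. Lengths are in m, angles in rad, forces in N, time in s.
With the tool pointing down it reaches from about 0.375 to 0.925 m from the base axis. Payload 5.7 kg.
Tool frame: the origin (TCP) lies midway between the tips of the shut fingers; the grasp point (between the pads) lies 19 mm behind it; z points along the fingers, y is the line along which they close (so a half turn about z gives the same grasp; the last joint's range is limited). The gripper opens to 88 mm and grips with 3 to 60 N. Pads are 20 mm wide; open, the fingers measure 115 mm over their backs; the gripper's body (75 mm by 178 mm) begins 61 mm behind the grasp point.
Start: joints at [1.01, 0.359, 1.51, -0, 1.272, -0.115], TCP at [0.259, 0.541, 0.223] pointing down, gripper open.
Joint ranges: [-2.97, 2.97], [-1.01, 2.36], [0.21, 2.38], [-0.96, 4.11], [0.2, 2.71], [-2.98, 2.98]. Speed limits (rad/s): [2.39, 2.39, 3.14, 3.14, 3.14, 3.14].

INTERFACE

Orientations are given as a unit quaternion [x, y, z, w].
In Python, from bench import move_ptp, servo_line, goto_joints, move_gripper, sleep, inverse_kinematics, capture, PlanningError, close_job, spot_in, silhouettes, current_clock, current_joint_pos, current_qvel, current_joint_torque, current_position, current_orientation, current_force, current_torque, current_finger_gap, current_grip_force gives the robot as it stands. Calls block until the motion is done:
- move_ptp(position, orientation): joint-space move of the TCP to a pose.
- servo_line(position, orientation=None, rate=0.15, contact_N=None): straight line of the TCP; orientation=None keeps the orientation; rate is the mean speed in m/s. With contact_N (N) it stops when the force on the tool has changed by that much, and returns True; else False.
- goto_joints(angles): joint-space move.
- move_gripper(opening): finger opening in m; the grip force is fixed at half the most; returns when the fingers have stopped.
- sleep(seconds).
- inverse_kinematics(position, orientation): joint angles nearest the present ones, or None.
- capture(name): name is "scene" or "top"; returns a dict with "image" (420x560x3 uint8, blue, green, red), "range_z" (420x560 float32, m along the optical axis (not along the pixel's ray), 0 where there is no reading), "intrinsics" (3x3 intrinsics, pixels), "k1" (the pictures are not rectified: a ray, as slopes to the right and down, at radius r is drawn at 1 + k1 r^2 times it, then the intrinsics apply), "R" (3x3) and "t" (3): a world point X has camera coordinates R X + t. Camera axes: x right, y down, z forward; pixel columns grow to the right and rows downward; lengths in m; the calibration is good to about 2 mm. A picture is of the moment at which its call begins.
A pose or a line that the arm cannot do raises PlanningError and nothing moves.
- close_job(): hands the job in; it is judged then, once.
Trained networks look in the newest picture that a camera, given by its name, has taken for a name from the list of things; names that differ only in an ending like _2 or _b are one class to them, and where a whole thing is asked for, a point or a joint stands for the part that bears it (a point fixed in the world has none). Each returns a list of dicts, best first, with "conf" (0 to 1); they miss things now and then, are a little off and sometimes report something else, mostly with a low value. They report only what shows in the picture. A call takes as long as a camera call. They do not tell look-alikes from the thing itself.
- spot_in(camera, query): "xy" ([column, row] in pixels, amid what is visible of it).
- silhouettes(camera, query): "region" (420x560 bool, what is visible of it) and "xy" ([column, row] in pixels, amid what is visible of it).
Readings, each from a call of its own:
- current_clock(): time.
- current_joint_pos(): joint angles.
- current_qvel(): joint speeds.
- current_joint_torque(): joint torques, N m.
- current_position(): TCP position.
- current_orientation(): TCP orientation.
- current_force(): force on the tool from outside, world axes, zero at the start.
- current_torque(): the same for the moment, N m.
- current_finger_gap(): finger opening in m.
- current_grip_force(): force on a finger pad.
Only numpy, scipy, OpenCV 4.12 (cv2) and the standard library are available. Lean on these libraries where they do the work, as an engineer would, in place of code of your own. Each camera call takes 0.05 s, during which the arm holds its last target. There are 200 camera calls.

## Working session

There is one attempt and no reset: what is moved stays moved. The work goes in short steps, each a Python script; the robot and the scene stay as the last script left them, time stands still between calls to the robot, and variables do not carry over. Pictures are saved under pics/ and viewed, at most 10 in all, crops included, and the job is handed in when it is done.

```bash
mkdir -p pics; cat > h.py <<'E'
import numpy as np, cv2
from bench import *
def cloud(c):
    z=c["range_z"]; h,w=z.shape; K=c["intrinsics"]
    u,v=np.meshgrid(np.arange(w),np.arange(h))
    k1=float(c["k1"])
    p=cv2.undistortPoints(np.stack([u,v],-1).reshape(-1,1,2).astype(np.float64),np.array(K,float),np.array([k1,0,0,0,0.])).reshape(h,w,2)
    X=np.dstack([p[...,0]*z,p[...,1]*z,z])
    W=(X-np.array(c["t"]).ravel())@np.array(c["R"])
    W[z==0]=np.nan
    return W
E
python3 - <<'E'
from h import *
for n in("scene","top"):
    c=capture(n); cv2.imwrite(f"pics/{n}0.png",c["image"]); W=cloud(c); np.save(f"/tmp/{n}.npy",W)
    print(n,"cam",-np.array(c["R"]).T@np.array(c["t"]).ravel(),c["k1"])
    for q in("holder_mid","spare_mid","cradle_a","breeder","weight_mid","clip_mid","jar_mid","doser_mid"):
        for d in silhouettes(n,q)[:4]:
            P=W[d["region"]]; P=P[~np.isnan(P[:,0])]; 
            print(q,round(d["conf"],2),np.round(d["xy"]),len(P),np.round(np.median(P,0),3) if len(P) else "",np.round(np.percentile(P,[2,98],0),3).tolist() if len(P) else "", np.round(c["image"][d["region"]].mean(0)))
E
```

```text
scene cam [ 1.2881242  -0.2506671   0.86877807] 0.014399594954596407
holder_mid 0.87 [382. 190.] 727 [0.582 0.274 0.025] [[0.525, 0.244, 0.003], [0.611, 0.317, 0.071]] [87. 49. 23.]
holder_mid 0.87 [354. 155.] 778 [0.441 0.264 0.025] [[0.413, 0.226, 0.001], [0.466, 0.319, 0.071]] [ 68.  61. 113.]
holder_mid 0.79 [431. 182.] 854 [0.584 0.406 0.025] [[0.526, 0.387, 0.001], [0.615, 0.431, 0.071]] [  9.  56. 114.]
spare_mid 0.73 [148. 191.] 725 [ 0.407 -0.252  0.031] [[0.357, -0.283, 0.018], [0.436, -0.22, 0.077]] [78. 40. 14.]
cradle_a 0.76 [153. 257.] 1894 [ 0.58  -0.279  0.008] [[0.521, -0.332, 0.002], [0.647, -0.226, 0.025]] [68. 77. 83.]
cradle_a 0.72 [161. 204.] 650 [ 0.412 -0.25   0.017] [[0.336, -0.303, 0.003], [0.456, -0.198, 0.026]] [53. 58. 62.]
breeder 0.76 [273. 205.] 8035 [0.579 0.012 0.058] [[0.401, -0.06, 0.003], [0.681, 0.07, 0.112]] [ 94. 108. 112.]
weight_mid 0.85 [ 91. 240.] 466 [ 0.51  -0.398  0.021] [[0.484, -0.42, 0.001], [0.524, -0.377, 0.043]] [ 94. 111. 122.]
weight_mid 0.7 [148. 191.] 828 [ 0.407 -0.252  0.031] [[0.346, -0.286, 0.007], [0.436, -0.218, 0.077]] [
[... 964 characters left out ...]
4]] [55. 62. 67.]
cradle_a 0.56 [405. 219.] 1757 [ 0.583 -0.278  0.005] [[0.52, -0.327, -0.0], [0.642, -0.221, 0.023]] [58. 66. 71.]
breeder 0.75 [287. 228.] 7867 [0.547 0.009 0.004] [[0.404, -0.055, -0.0], [0.677, 0.072, 0.111]] [ 92. 104. 103.]
weight_mid 0.79 [460. 250.] 331 [ 0.499 -0.391  0.037] [[0.48, -0.412, 0.007], [0.519, -0.375, 0.043]] [ 82.  99. 107.]
clip_mid 0.52 [230. 163.] 127 [0.717 0.152 0.006] [[0.694, 0.128, -0.0], [0.733, 0.18, 0.043]] [63. 73. 78.]
jar_mid 0.58 [160. 144.] 503 [0.744 0.318 0.061] [[0.727, 0.298, 0.006], [0.77, 0.346, 0.066]] [27. 32. 34.]
doser_mid 0.86 [335. 134.] 375 [ 0.772 -0.099  0.065] [[0.761, -0.121, 0.003], [0.79, -0.081, 0.101]] [51. 59. 62.]
```

View pics/scene0.png

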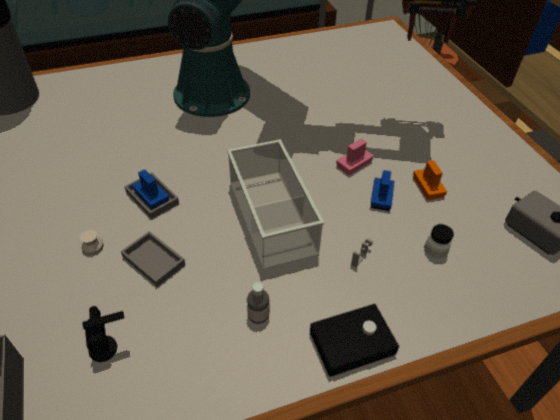

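View pics/top0.png

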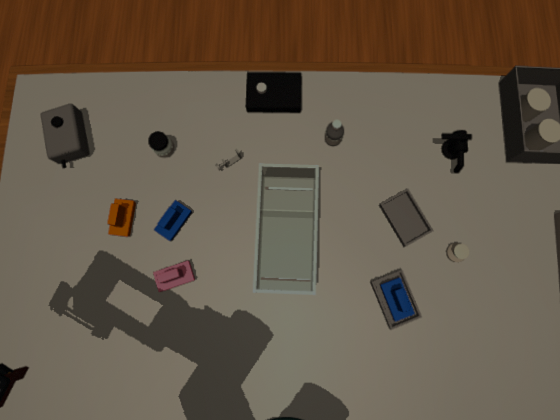

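The top view shows three holder-shaped parts on the left: blue (172,223), pink (172,276) and orange (119,217). The blue one fits the description. On the right, the cradle at (398,300) holds the blue spare and the one at (405,219) is empty. Next I'll confirm with a crop and fit the poses.

```bash
cat >> h.py <<'E'
def near(P,xy,r): return P[np.hypot(P[:,0]-xy[0],P[:,1]-xy[1])<r]
def rect(P):
    (c,s,a)=cv2.minAreaRect((P[:,:2]*1000).astype(np.float32))
    if s[0]<s[1]: s=s[::-1]; a+=90
    return np.array(c)/1000,np.round(s,1),(a+90)%180-90
def pts(W): P=W.reshape(-1,3); return P[~np.isnan(P[:,0])]
def band(W,xy,r,z0,z1):
    P=near(pts(W),xy,r); return P[(P[:,2]>z0)&(P[:,2]<z1)]
E
python3 - <<'E'
from h import *
for n in("scene","top"):
    W=np.load(f"/tmp/{n}.npy")
    print(n,"floor z",np.median(band(W,(.5,-.15),.05,-.02,.02)[:,2]),np.median(band(W,(.5,.2),.04,-.02,.02)[:,2]))
    for nm,xy,r,a,b in[("plate",(.563,.283),.065,.019,.029),("handle",(.563,.283),.05,.06,.08),("all",(.563,.283),.065,.012,.09),("cradE rim",(.582,-.277),.085,.014,.03),("cradS rim",(.39,-.25),.085,.014,.026),("spare handle",(.39,-.25),.05,.065,.085)]:
        P=band(W,xy,r,a,b); print(nm,len(P),*rect(P),np.median(P[:,2]))
im=cv2.imread("pics/top0.png"); im2=cv2.imread("pics/scene0.png")
A=cv2.resize(im[180:310,80:230],None,fx=2.6,fy=2.6,interpolation=2); B=cv2.resize(im2[130:260,330:480],None,fx=2.6,fy=2.6,interpolation=2)
cv2.imwrite("pics/crop.png",np.hstack([A,B]))
E
```

```text
scene floor z 0.001518845497778219 0.0011671065544897451
plate 384 [0.56459082 0.28388647] [95.2 50.1] -32.625911712646484 0.023867925872444753
handle 148 [0.56445081 0.28391525] [54.3 20. ] -32.76042556762695 0.06926619605949362
all 676 [0.56467267 0.28383405] [95.4 50.1] -32.625911712646484 0.025175726745014795
cradE rim 602 [ 0.58238605 -0.27832037] [120.8  79.8] 29.89508819580078 0.021775850201022802
cradS rim 489 [ 0.38771509 -0.25037042] [125.6  80.2] 21.944326400756836 0.021588180529178904
spare handle 175 [ 0.39097073 -0.24966008] [53.5 21.8] 21.59184455871582 0.07515875469007571
top floor z 2.325978892835655e-05 -0.0003276630840654295
plate 458 [0.5631507  0.28626813] [90.3 50.1] -32.070945739746094 0.0227116752903661
handle 196 [0.56405029 0.286534  ] [49.2 21.1] -31.489437103271484 0.06845769848311258
all 790 [0.56345642 0.28656891] [90.3 50.6] -32.39900588989258 0.024033725674888446
cradE rim 427 [ 0.58165112 -0.27739801] [119.   80.9] 29.8895320892334 0.020691319192024042
cradS rim 499 [ 0.38712726 -0.24822882] [118.   80.7] 21.983118057250977 0.021343977154733476
spare handle 227 [ 0.38821851 -0.24821971] [51.1 21.1] 22.537994384765625 0.07414667385345201
```

View pics/crop.png

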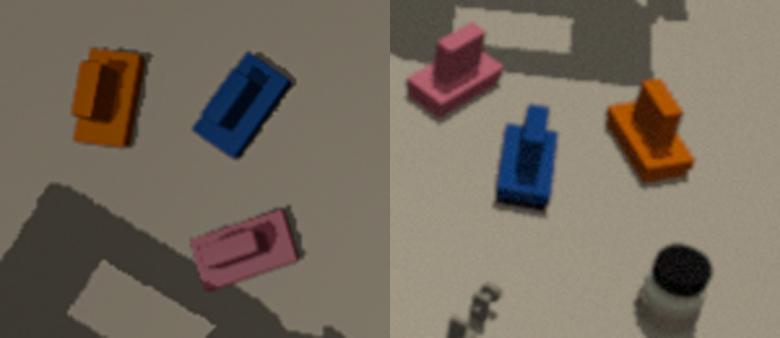

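The crop (left half top view, right half scene view) shows the blue holder between the orange and pink look-alikes. Its fitted 90 x 50 mm plate and 70 mm height match the description. It sits at (0.564, 0.285), yaw -32.4°. The empty cradle is at (0.582, -0.278), yaw 29.9°. Now I'll grasp it.

```bash
cat >> h.py <<'E'
from scipy.spatial.transform import Rotation as Ro
def down(deg):
    c,s=np.cos(np.radians(deg)),np.sin(np.radians(deg))
    return Ro.from_matrix(np.array([[c,s,0],[s,-c,0],[0,0,-1.]])).as_quat()
E
python3 - <<'E'
from h import *
for y in(-32.4,147.6):
    print(y,np.round(inverse_kinematics([.564,.285,.15],down(y)),2))
for y in(29.9,209.9): print(y,np.round(inverse_kinematics([.582,-.278,.2],down(y)),2))
q=down(-32.4)
move_gripper(.06)
move_ptp([.564,.285,.14],q)
servo_line([.564,.285,.036],rate=.1,contact_N=6)
print(current_clock(),current_position(),current_force())
move_gripper(0)
print(current_finger_gap(),current_grip_force())
servo_line([.564,.285,.08],rate=.08)
print(current_clock(),current_finger_gap(),current_grip_force(),current_force(),current_joint_pos())
c=capture("scene");cv2.imwrite("pics/lift.png",c["image"][100:300,280:500].repeat(3,0).repeat(3,1))
for n in("scene","top"):
    W=cloud(capture(n)); P=band(W,(.564,.285),.065,.03,.078)
    print(n,len(P),rect(P),np.percentile(P[:,2],[1,10,50,99]))
E
```

```text
-32.4 [ 0.36  0.47  1.52 -0.    1.15  2.49]
147.6 [ 0.36  0.47  1.52 -0.    1.15 -0.65]
29.9 [-0.55  0.44  1.43 -0.    1.27  0.5 ]
209.9 [-0.55  0.44  1.43 -0.    1.27 -2.65]
4.9417 [0.56460755 0.28521924 0.03667262] [ 0.5267531  -0.58514709 -1.59953793]
0.01995548090679572 29.998233318328857
6.3417 0.019908005548903193 29.997986555099487 [-0.18880863 -0.12974506 -1.09977679] [ 3.58647133e-01  5.51594369e-01  1.57932678e+00 -4.51017688e-05
  1.01047698e+00  2.49493595e+00]
scene 447 (array([0.56279559, 0.28178247]), array([94.4, 50.1]), -32.170570373535156) [0.04426564 0.05168122 0.06698009 0.07675121]
top 183 (array([0.56205469, 0.28372827]), array([89.5, 49.5]), -32.32056427001953) [0.04755948 0.06371988 0.06626943 0.07392365]
```

View pics/lift.png

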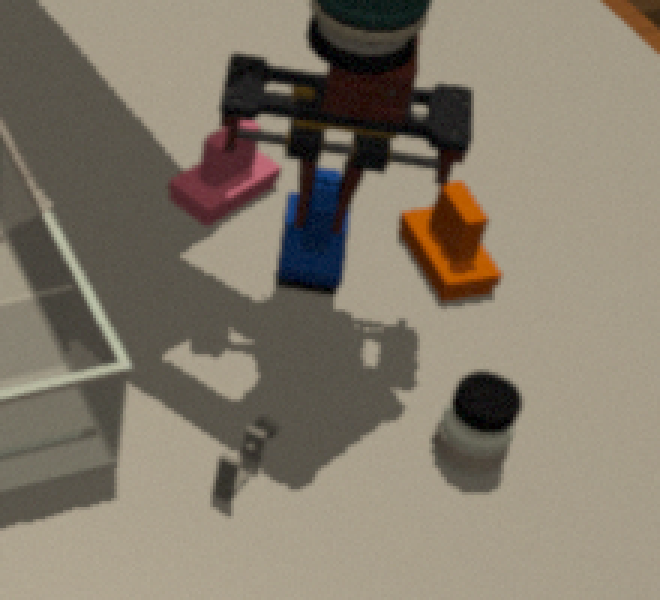

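The holder is in the fingers, level and clear of the neighbours (blue at (318,235) in the crop). Next I'll carry it over the box to a point high above the empty cradle.

```bash
cat > m.py <<'E'
from h import *
p=np.array(current_position());print("tcp",p)
hs=[]
for n in("scene","top"):
    W=cloud(capture(n)); C=np.array([.582,-.278])
    up=p[2]-.0367+.024
    P=band(W,C,.065,up-.005,up+.005); cr=band(W,C,.085,.014,.026)
    print(n,"plate",len(P),*rect(P),np.median(P[:,2]),"cradle",len(cr),*rect(cr))
E
python3 - <<'E'
from h import *
servo_line([.564,.285,.24],rate=.15)
servo_line([.573,.003,.24],down(-1.2),rate=.15)
servo_line([.582,-.278,.24],down(29.9),rate=.15)
servo_line([.582,-.278,.11],rate=.1)
sleep(.3)
print(current_clock(),current_finger_gap(),current_force())
c=capture("scene");cv2.imwrite("pics/carry.png",cv2.resize(c["image"][130:310,60:300],None,fx=3,fy=3))
import runpy; runpy.run_path("m.py")
E
```

```text
13.5167 0.019984388603660856 [-0.39305037 -0.72595186 -1.44414423]
tcp [ 0.58211195 -0.27804456  0.11027258]
scene plate 520 [ 0.58197363 -0.28086386] [90.9 50.7] 30.165552139282227 0.09852439210965588 cradle 457 [ 0.58242963 -0.27806915] [121.5  79.1] 29.928123474121094
top plate 74 [ 0.59776251 -0.25613416] [68.8 40.8] -0.9088897705078125 0.09735819742835777 cradle 238 [ 0.58155469 -0.27727832] [119.1  80.8] 30.04336166381836
```

View pics/carry.png

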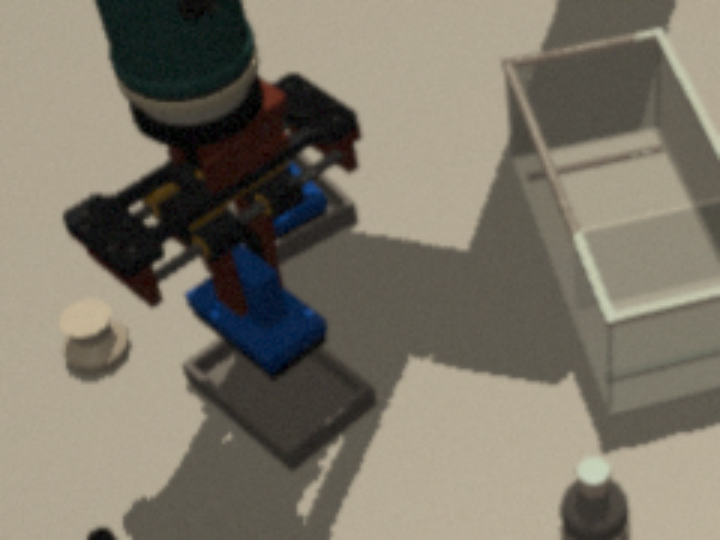

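The view shows the holder level above the empty cradle (rim corners around (185,370) to (370,395)), with the spare and box clear. Now I'll lower to the hover height and check again.

```bash
python3 - <<'E'
from h import *
servo_line([.582,-.278,.0735],down(29.9),rate=.06)
sleep(.5)
print(current_clock(),current_finger_gap(),current_force())
c=capture("scene");cv2.imwrite("pics/hover.png",cv2.resize(c["image"][150:310,60:240],None,fx=3.5,fy=3.5))
import runpy; runpy.run_path("m.py")
# full plate incl. tilt, seen in both cameras
for n in("scene","top"):
    W=cloud(capture(n)); P=band(W,(.582,-.278),.06,.054,.067)
    A=np.c_[P[:,:2]-[.582,-.278],np.ones(len(P))]; co=np.linalg.lstsq(A,P[:,2],rcond=None)[0]
    P=P[abs(P[:,2]-A@co)<.003]; print(n,"tilt",np.degrees(co[:2]),"z",co[2],rect(P),len(P))
E
```

```text
14.925 0.01994677649645711 [-0.64178395 -0.1181541  -1.59151328]
tcp [ 0.58200557 -0.27801593  0.07358177]
scene plate 491 [ 0.58251611 -0.28002548] [92.2 51.1] 29.190452575683594 0.06198712429965998 cradle 400 [ 0.58207233 -0.27798874] [121.2  80.2] 29.555526733398438
top plate 82 [ 0.59656635 -0.25758386] [68.6 43.6] -0.7868728637695312 0.060519916622731665 cradle 118 [ 0.58216797 -0.27526099] [115.8  80.8] 29.12681007385254
scene tilt [-2.15937513  1.19309573] z 0.0622198146959539 (array([ 0.58212   , -0.28059802]), array([91.1, 49.5]), 30.224658966064453) 425
top tilt [-0.99924758 -0.57026922] z 0.06144604476840639 (array([ 0.59679614, -0.25883969]), array([68. , 43.2]), -0.862762451171875) 75
```

View pics/hover.png

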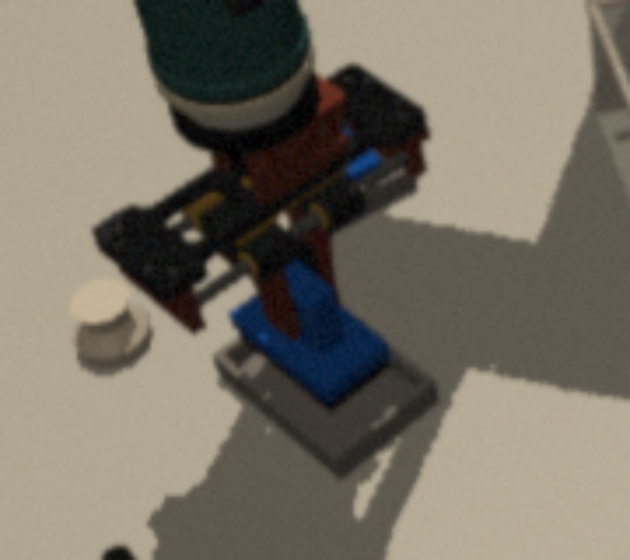

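The hover view shows the holder about 15 mm over the rim, level by eye. Scene-camera plate and rim fits, and the top-camera offset from pickup, both put the holder about 2.4 mm toward -y of the cradle centre. I'll correct that and check tilt against the same fit on the untouched holder.

```bash
python3 - <<'E'
from h import *
from scipy.ndimage import binary_erosion
servo_line([.582,-.2757,.0735],down(29.9),rate=.03)
sleep(.5)
def tilt(W,xy,z):
    m=(np.hypot(W[...,0]-xy[0],W[...,1]-xy[1])<.055)&(abs(W[...,2]-z)<.006)
    P=W[binary_erosion(m)]; A=np.c_[P[:,:2]-xy,np.ones(len(P))]
    for _ in range(3):
        co=np.linalg.lstsq(A,P[:,2],rcond=None)[0]; k=abs(P[:,2]-A@co)<.002; P,A=P[k],A[k]
    return np.degrees(co[:2]),co[2],len(P)
print("ref",tilt(np.load("/tmp/scene.npy"),(.564,.285),.025))
W=cloud(capture("scene")); print("now",tilt(W,(.582,-.278),.0622)); print(rect(band(W,(.582,-.278),.065,.056,.067)))
cr=band(W,(.582,-.278),.085,.014,.026); print("cradle",rect(cr))
capture("top")
for q,n in(("spare_mid","scene"),("weight_mid","top"),("doser_mid","top"),("clip_mid","top"),("jar_mid","top")):
    print(q,[np.round(d["xy"]) for d in spot_in(n,q)[:2]])
print(current_clock(),current_position(),current_finger_gap(),current_grip_force(),abs(np.array(current_qvel())).max())
E
```

```text
ref (array([-0.1666075 , -1.00898085]), np.float64(0.024006892906829523), 202)
now (array([-0.34063776, -0.17913473]), np.float64(0.062366362080691254), 289)
(array([ 0.58234259, -0.27911292]), array([90.8, 50.8]), 31.49176025390625)
cradle (array([ 0.5820965 , -0.27861584]), array([121.3,  79.2]), 30.006301879882812)
spare_mid [array([162., 199.])]
weight_mid []
doser_mid [array([335., 130.]), array([395., 200.])]
clip_mid [array([232., 163.])]
jar_mid [array([162., 145.])]
16.275 [ 0.58198982 -0.27568472  0.07348352] 0.019603837032939275 29.997919499874115 0.0018750287373581766
```

The holder is level (tilt under 0.4°), about 0.5 mm off centre, roughly 15 mm above the rim, and still. I'm handing it in.

```bash
python3 -c "
from bench import *
print(close_job())"
```

```text
the job is handed in; nothing more can be done
None
```

The job is handed in: the blue pad holder is held level and still about 15 mm above the empty cradle's rim. By the scene camera it is about 0.5 mm off centre and aligned within about 1.5°; I did not re-check the plant weight, which the network missed in the last picture.

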